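# Nest the measuring cups on their boards

### The arm

A 6-joint arm with a two-finger parallel gripper is mounted at the origin on the work surface. World frame = base frame: x ahead of the robot, y to its left, z up, the work surface at z = 0. Lengths are in m, angles in degrees, forces in N, time in s.
With the tool pointing down it reaches from about 0.25 to 0.725 m from the base axis. Payload 9.7 kg.
Tool frame: the origin (TCP) lies at the very end of the fingers, on their centre line; the grasp point (between the pads) lies 19 mm behind it; y points along the fingers, x is the direction in which the jaws open and shut, and the axes are right-handed (so a half turn about y gives the same grasp; the last joint's range is limited). The gripper opens to 85 mm and grips with 20 to 120 N. Pads are 22 mm wide; open, the fingers measure 114 mm over their backs; the gripper's body (76 mm by 85 mm) begins 54 mm behind the grasp point. The pads swing forward as they close: fully open they stand 13 mm farther back than shut.
Start: joints at [72.135, 4.979, 10.078, 95.1, 0, 90], TCP at [0.169, 0.523, 0.231] pointing down, gripper open.
Joint ranges: [-179.16, 179.16], [-48.56, 103.87], [-65.8, 70.77], [-126.05, 130.52], [-82.76, 87.17], [-180, 180]. Speed limits (degrees/s): [127.2, 127.2, 147.25, 180, 180, 180].

### API

Orientations are given as [roll, pitch, yaw] about the fixed x, y, z axes, in that order (R = Rz(yaw) Ry(pitch) Rx(roll)).
In Python, from workcell import bot gives the robot as it stands.
- The arm moves only by the shell command python3 -m jog 'ROWS' [FORCE]. ROWS is JSON, a list of rows, each a list of 7 numbers: the closure, from 0 (fully open) to 1 (shut), then the shift along the world's x, y, z in units of 25 mm (1.0 is 25 mm), then the turn, a rotation vector about the world's x, y, z in units of 5 degrees (1.0 is 5 degrees). A call has 1 to 5 rows; each row is the pose to reach, as a shift and turn from the pose commanded when the call began; what a row does not reach only later rows make up. A row lasts 1/10 s, in which the tool goes at most 50 mm and 8.59 degrees, less where a joint would pass 70% of its speed; a pose out of reach is approached as far as the arm can. A call with a gripper value outside its range is refused whole. The fingers move at their own pace and stop on an object; FORCE is the grip in N (left out, the last holds). Time passes only in rows, so rows that repeat a pose let the fingers close. It gives the time, the measured TCP pose, the force and the opening at its end, in the units of the state.
- bot.get_obs(): the state, without advancing time (a new reading comes with each control period).
- bot.camera(name): name is "side" or "top"; returns (picture, depth): 384x512x3 uint8, red, green, blue; 384x512 float32, m along the optical axis (not along the pixel's ray), 0 where there is no reading.
- bot.camera_model(name): a dict with "fx", "fy", "cx", "cy" (pixels), "rvec" (rotation vector, rad) and "tvec" (3), from world to camera coordinates, as OpenCV has them. Camera axes: x right, y down, z forward; pixel columns grow to the right and rows downward; lengths in m; the calibration is good to about 2 mm. A picture is of the moment at which its call begins. camera_model takes no time and is no camera call.
- bot.job_done(): hands the job in, once; it reports no verdict.
Trained networks look in the newest picture that a camera, given by its name, has taken for a name from the list of things; names that differ only in an ending like _2 or _b are one class to them, and where a whole thing is asked for, a point or a joint stands for the part that bears it (a point fixed in the world has none). Each returns a list of dicts, best first, with "conf" (0 to 1); they miss things now and then, are a little off and sometimes report something else, mostly with a low value. They report only what shows in the picture. A call takes as long as a camera call. They do not tell look-alikes from the thing itself.
- bot.regions_of(camera, label): "pixels" (384x512 bool, what is visible of it) and "point" ([row, column] in pixels, amid what is visible of it).
The state is a dict: "time": time; "q": joint angles; "qd": joint speeds; "joint_efforts": joint torques, N m; "ee_pos": TCP position; "tcp_rot": TCP orientation; "wrist_force": force on the tool from outside, world axes, zero at the start; "torque": the same for the moment, N m; "opening": finger opening in m.
Only numpy, scipy, OpenCV 4.12 (cv2) and the standard library are available. Lean on these libraries where they do the work, as an engineer would, in place of code of your own. Each camera call takes 0.05 s, during which the arm holds its last target. There are 200 camera calls.

### The job

Put the measuring cups away in two nests, the steel ones first: stand the large steel cup on the round mark of the wooden board, then set the medium steel cup inside it and the small one inside that; then stand the large yellow cup on the mark of the blue board and set the small yellow cup inside it. Set the cups down one by one in this order, each upright and fully down, with all handles in line with the tail of their board. Leave the red-capped jar and the copper mould where they are.

Things in the scene. Friction and masses are not known exactly. Their poses are not given: they have to be found in the camera images.
- steel_large: Large measuring cup of steel with a black handle: round, open at the top, outer diameter 80 mm, height 36 mm, wall 2.5 mm, floor 3 mm thick. Flat straight handle, 16 mm wide and 8 mm thick, its top flush with the rim (top at z = 36 mm, underside at 28 mm), running straight out along the cup's +x from the wall at 40 mm to 90 mm from the cup's axis. Origin: centre of the underside; z up
- steel_medium: Medium measuring cup of steel with a black handle: round, open at the top, outer diameter 64 mm, height 46 mm, wall 2.5 mm, floor 3 mm thick. Flat straight handle, 16 mm wide and 8 mm thick, its top flush with the rim (top at z = 46 mm, underside at 38 mm), running straight out along the cup's +x from the wall at 32 mm to 82 mm from the cup's axis. Origin: centre of the underside; z up
- steel_small: Small measuring cup of steel with a black handle: round, open at the top, outer diameter 48 mm, height 56 mm, wall 2.5 mm, floor 3 mm thick. Flat straight handle, 16 mm wide and 8 mm thick, its top flush with the rim (top at z = 56 mm, underside at 48 mm), running straight out along the cup's +x from the wall at 24 mm to 74 mm from the cup's axis. Origin: centre of the underside; z up
- yellow_large: Large measuring cup of yellow plastic, yellow handle: round, open at the top, outer diameter 80 mm, height 36 mm, wall 2.5 mm, floor 3 mm thick. Flat straight handle, 16 mm wide and 8 mm thick, its top flush with the rim (top at z = 36 mm, underside at 28 mm), running straight out along the cup's +x from the wall at 40 mm to 90 mm from the cup's axis. Origin: centre of the underside; z up
- yellow_small: Small measuring cup of yellow plastic, yellow handle: round, open at the top, outer diameter 58 mm, height 46 mm, wall 2.5 mm, floor 3 mm thick. Flat straight handle, 16 mm wide and 8 mm thick, its top flush with the rim (top at z = 46 mm, underside at 38 mm), running straight out along the cup's +x from the wall at 29 mm to 79 mm from the cup's axis. Origin: centre of the underside; z up
- wood_board: Brown wooden board: fixed flat paddle-shaped board 8 mm thick (top at z = 8 mm), a disc of 96 mm diameter with a 60 mm wide tail along the board's +x ending 98 mm from the disc's centre. Dark brown round mark, 84 mm across, in the middle of the disc. Origin: underside, at the centre of the disc and mark. A handle counts as in line when it lies along the tail's direction, over the tail or the opposite way, within about 20 degrees
- blue_board: Blue plastic board: fixed flat paddle-shaped board 8 mm thick (top at z = 8 mm), a disc of 96 mm diameter with a 60 mm wide tail along the board's +x ending 98 mm from the disc's centre. White round mark, 84 mm across, in the middle of the disc. Origin: underside, at the centre of the disc and mark. A handle counts as in line when it lies along the tail's direction, over the tail or the opposite way, within about 20 degrees
- jar: Bystander, to be left alone: amber jar with a red cap, 48 mm across, 75 mm high, loose. Origin: centre of the underside
- baking_mould: Bystander, to be left alone: small copper baking mould turned upside down, 66 mm across at the foot, 45 mm high, loose. Origin: centre of the underside
Mind the look-alikes: they are no part of the job. What is shaped like the yellow_small but purple is not meant.

How it is judged (in metres and radians):
On the way, in this order (a step that is already met when the one before it is completed fails the run):
1. the large steel cup stands on the wooden board's mark and is let go (horizontal distance between steel_large and wood_board below 0.015 m and z of steel_large in the frame of wood_board below 0.012 m and angle between steel_large's own z axis and vertical below 0.1 rad and angle between the x axis of steel_large and the x axis of wood_board, either way round below 0.35 rad and contact force between steel_large and the fingers below 0.05 N), for 0.2 s.
2. then the medium steel cup sits in the large one and is let go (horizontal distance between steel_large and wood_board below 0.015 m and z of steel_large in the frame of wood_board below 0.012 m and angle between each of steel_large, steel_medium's own z axis and vertical below 0.1 rad and angle between the x axis of each of steel_large, steel_medium and the x axis of wood_board, either way round below 0.35 rad and horizontal distance between steel_medium and steel_large below 0.012 m and z of steel_medium in the frame of steel_large below 0.007 m and contact force between steel_medium and the fingers below 0.05 N), for 0.2 s.
3. then the small steel cup sits in the medium one and is let go (horizontal distance between steel_large and wood_board below 0.015 m and z of steel_large in the frame of wood_board below 0.012 m and angle between each of steel_large, steel_medium, steel_small's own z axis and vertical below 0.1 rad and angle between the x axis of each of steel_large, steel_medium, steel_small and the x axis of wood_board, either way round below 0.35 rad and horizontal distance between steel_medium and steel_large below 0.012 m and z of steel_medium in the frame of steel_large below 0.007 m and horizontal distance between steel_small and steel_medium below 0.012 m and z of steel_small in the frame of steel_medium below 0.007 m and contact force between steel_small and the fingers below 0.05 N), for 0.2 s.
4. then the large yellow cup stands on the blue board's mark and is let go (horizontal distance between steel_large and wood_board below 0.015 m and z of steel_large in the frame of wood_board below 0.012 m and angle between each of steel_large, steel_medium, steel_small, yellow_large's own z axis and vertical below 0.1 rad and angle between the x axis of each of steel_large, steel_medium, steel_small and the x axis of wood_board, either way round below 0.35 rad and horizontal distance between steel_medium and steel_large below 0.012 m and z of steel_medium in the frame of steel_large below 0.007 m and horizontal distance between steel_small and steel_medium below 0.012 m and z of steel_small in the frame of steel_medium below 0.007 m and horizontal distance between yellow_large and blue_board below 0.015 m and z of yellow_large in the frame of blue_board below 0.012 m and angle between the x axis of yellow_large and the x axis of blue_board, either way round below 0.35 rad and contact force between yellow_large and the fingers below 0.05 N), for 0.2 s.
5. then the small yellow cup sits in the large yellow one and is let go (horizontal distance between steel_large and wood_board below 0.015 m and z of steel_large in the frame of wood_board below 0.012 m and angle between each of steel_large, steel_medium, steel_small, yellow_large, yellow_small's own z axis and vertical below 0.1 rad and angle between the x axis of each of steel_large, steel_medium, steel_small and the x axis of wood_board, either way round below 0.35 rad and horizontal distance between steel_medium and steel_large below 0.012 m and z of steel_medium in the frame of steel_large below 0.007 m and horizontal distance between steel_small and steel_medium below 0.012 m and z of steel_small in the frame of steel_medium below 0.007 m and horizontal distance between yellow_large and blue_board below 0.015 m and z of yellow_large in the frame of blue_board below 0.012 m and angle between the x axis of each of yellow_large, yellow_small and the x axis of blue_board, either way round below 0.35 rad and horizontal distance between yellow_small and yellow_large below 0.012 m and z of yellow_small in the frame of yellow_large below 0.007 m and contact force between yellow_small and the fingers below 0.05 N), for 0.2 s.
At the end, for the whole second after the job is handed in: Large cups within 15 mm of their marks; each other cup on the floor (4 mm) and within 12 mm of the centre of the cup it belongs in; all upright (0.1 rad), handles within 0.35 rad of the board's long axis (either way round), at rest; jar and mould within 30 mm of their start (horizontal distance between steel_large and wood_board below 0.015 m and z of steel_large in the frame of wood_board below 0.012 m and angle between each of steel_large, steel_medium, steel_small, yellow_large, yellow_small's own z axis and vertical below 0.1 rad and angle between the x axis of each of steel_large, steel_medium, steel_small and the x axis of wood_board, either way round below 0.35 rad and horizontal distance between steel_medium and steel_large below 0.012 m and z of steel_medium in the frame of steel_large below 0.007 m and horizontal distance between steel_small and steel_medium below 0.012 m and z of steel_small in the frame of steel_medium below 0.007 m and horizontal distance between yellow_large and blue_board below 0.015 m and z of yellow_large in the frame of blue_board below 0.012 m and angle between the x axis of each of yellow_large, yellow_small and the x axis of blue_board, either way round below 0.35 rad and horizontal distance between yellow_small and yellow_large below 0.012 m and z of yellow_small in the frame of yellow_large below 0.007 m and linear speed of each of steel_large, steel_medium, steel_small, yellow_large, yellow_small below 0.02 m/s and distance of each of jar, baking_mould from where it was at the start of the episode below 0.03 m); the robot touches nothing.
It fails at once if the jar or the copper mould is moved by more than 30 mm (distance of any of jar, baking_mould from where it was at the start of the episode above 0.03 m).
It also fails if it takes over 122 s, if anything falls off the work surface, if the arm or the gripper's body presses on something with over 40 N, if the wrist force passes 120 N, or if a joint passes its speed limit or range.

## Working session

There is one attempt and no reset: what is moved stays moved. The work goes in short steps, Python scripts to look and compute and a shell command to move; the robot and the scene stay as the last step left them, time stands still between calls to the robot, and variables do not carry over. Pictures are saved under pics/ and viewed, about 12 in all and at most 16, crops included, and the job is handed in when it is done.

```bash
mkdir -p pics; ls; python3 - <<'E'
from workcell import bot
import cv2,numpy as np
o=bot.get_obs();print(o)
for n in("top","side"):
    p,d=bot.camera(n);cv2.imwrite(f"pics/{n}0.png",cv2.resize(p[...,::-1],(768,576)))
    m=bot.camera_model(n);print(n,m)
E
```

```text
pics
{'time': 0.0, 'q': array([ 7.21345364e+01,  5.01144900e+00,  1.00346553e+01,  9.50989992e+01,
       -6.95825520e-04,  8.99999180e+01]), 'qd': array([-0.00150352, -0.02418125, -0.05054886, -0.00505054, -0.02819722,
       -0.09297816]), 'joint_efforts': array([ 8.87945316e-04, -5.20393038e+01,  4.64802969e+01,  1.64178223e-02,
       -4.97818235e-06,  2.65220592e-06]), 'ee_pos': array([0.16866534, 0.52326487, 0.23058152]), 'tcp_rot': array([-9.00006957e+01,  7.57928572e-02,  7.21346185e+01]), 'wrist_force': array([-0.03644187,  0.48334824, -0.48392025]), 'torque': array([-0.00220894, -0.06244724,  0.03454746]), 'opening': 0.08519210475889917}
top {'fx': 378.3347025453036, 'fy': 378.3347025453036, 'cx': 257.96798431078986, 'cy': 187.00570663535092, 'rvec': array([ 2.13845088, -2.18257905,  0.06344062]), 'tvec': array([0.08889928, 0.57573606, 1.17245659])}
side {'fx': 448.59295822886355, 'fy': 448.59295822886355, 'cx': 254.05201055593247, 'cy': 183.1254371645468, 'rvec': array([ 2.45712801, -0.06984539,  0.03790534]), 'tvec': array([-0.56984197,  0.093908  ,  1.31132714])}
```

View pics/top0.png

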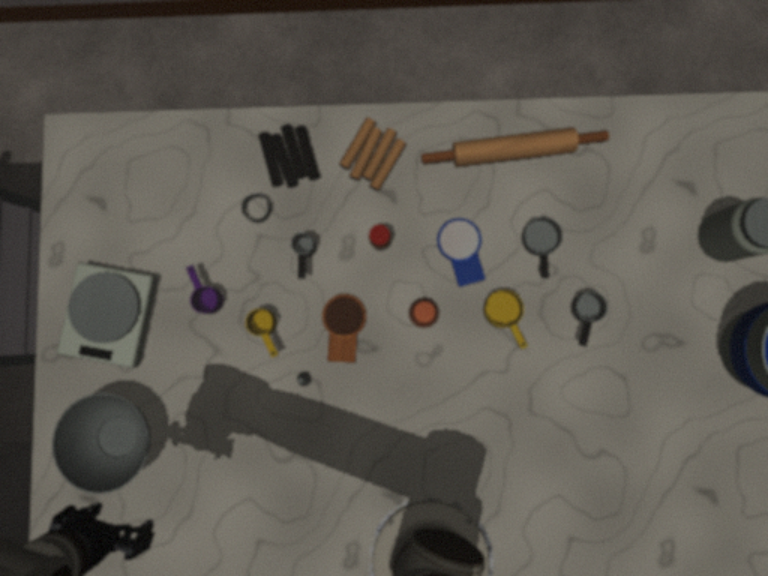

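View pics/side0.png

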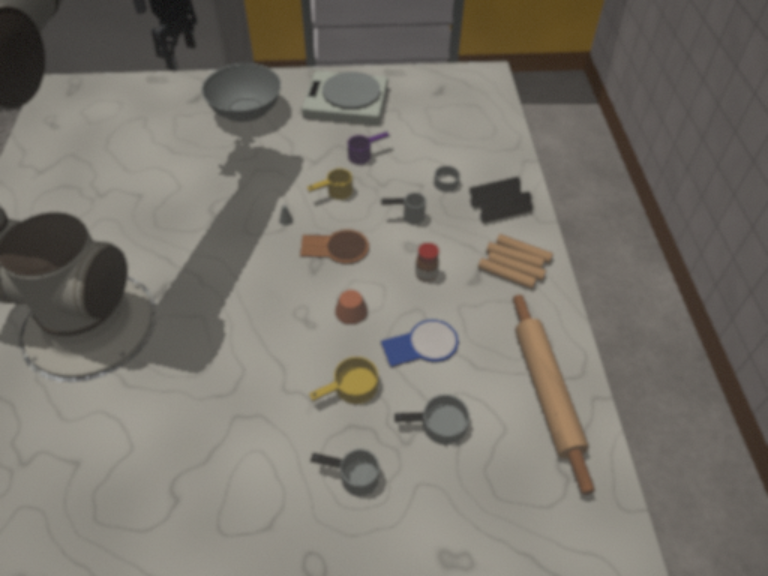

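Top view (768×576 pixels) shows:
- steel_large (541,237), steel_medium (588,306), steel_small (305,243)
- yellow_large (503,308), blue board (459,240), wood board (344,315)
- jar (380,236), mould (424,312)

There are two candidates for yellow_small: the yellow cup at (262,320) and the purple cup at (207,299). The yellow one fits the description. Next I get the network masks and fit silhouettes.

```bash
cat > h.py <<'E'
from workcell import bot
import cv2,numpy as np
from scipy.optimize import minimize
CUP={'steel_large':(.04,.036,.09),'steel_medium':(.032,.046,.082),'steel_small':(.024,.056,.074),'yellow_large':(.04,.036,.09),'yellow_small':(.029,.046,.079)}
T=np.linspace(0,2*np.pi,40)
def circ(r,z): return np.c_[r*np.cos(T),r*np.sin(T),0*T+z]
def box(x0,x1,w,z0,z1): return np.array([[x,y,z] for x in(x0,x1) for y in(-w,w) for z in(z0,z1)])
def parts(n):
    if n in CUP:
        r,h,l=CUP[n];return [np.r_[circ(r,0),circ(r,h)],box(r-.003,l,.008,h-.008,h)]
    if 'board' in n:return [np.r_[circ(.048,0),circ(.048,.008)],box(0,.098,.03,0,.008)]
    return [np.r_[circ(.024,0),circ(.024,.075)]] if n=='jar' else [np.r_[circ(.033,0),circ(.022,.045)]]
def sil(n,p,m,z=0,S=4):
    K=np.array([[m['fx'],0,m['cx']],[0,m['fy'],m['cy']],[0,0,1]]);c,s=np.cos(p[2]),np.sin(p[2])
    im=np.zeros((384*S,512*S),np.uint8)
    for q in parts(n):
        w=np.c_[c*q[:,0]-s*q[:,1]+p[0],s*q[:,0]+c*q[:,1]+p[1],q[:,2]+z]
        u=cv2.projectPoints(w,m['rvec'],m['tvec'],K,None)[0]
        cv2.fillConvexPoly(im,np.round(cv2.convexHull(((u+.5)*S-.5).astype(np.float32))).astype(int),255)
    return cv2.resize(im,(512,384),interpolation=cv2.INTER_AREA)/255.
def world(uv,m,z):
    R=cv2.Rodrigues(m['rvec'])[0];d=R.T@np.array([(uv[0]-m['cx'])/m['fx'],(uv[1]-m['cy'])/m['fy'],1]);o=-R.T@m['tvec']
    return (o+d*(z-o[2])/d[2])
def fit(n,masks,p0,z=0):
    ms={k:bot.camera_model(k) for k in masks}
    f=lambda p:sum(np.abs(sil(n,p,ms[k],z)-masks[k]).sum() for k in masks)/sum(masks[k].sum() for k in masks)
    best=min((minimize(f,[p0[0],p0[1],a],method='Nelder-Mead',options=dict(initial_simplex=np.array([p0[0],p0[1],a])+np.array([[0,0,0],[.015,0,0],[0,.015,0],[0,0,.35]]),xatol=2e-4,fatol=1e-4)) for a in p0[2]),key=lambda r:r.fun)
    return best.x,best.fun
E
cat > find.py <<'E'
from h import *
import pickle
names=list(CUP)+['wood_board','blue_board','jar','baking_mould']
for k in('top','side'):bot.camera(k)
seed={'steel_large':(541,237),'steel_medium':(588,306),'steel_small':(305,243),'yellow_large':(503,308),'yellow_small':(262,320),'wood_board':(344,315),'blue_board':(459,240),'jar':(380,236),'baking_mould':(424,312)}
out={}
for n in names:
    m=bot.camera_model('top');s=np.array(seed[n])/1.5;w=world(s,m,.03);masks={}
    for k in('top','side'):
        mk=bot.camera_model(k);K=np.array([[mk['fx'],0,mk['cx']],[0,mk['fy'],mk['cy']],[0,0,1]])
        u=cv2.projectPoints(w[None],mk['rvec'],mk['tvec'],K,None)[0].ravel()
        R=bot.regions_of(k,n);c=[(round(r['conf'],2),int(r['point'][0]),int(r['point'][1])) for r in R]
        g=[r for r in R if np.hypot(r['point'][1]-u[0],r['point'][0]-u[1])<22]
        print(n,k,u.round(),c)
        if g:masks[k]=g[0]['pixels'].astype(float)
    for ks in [['top','side'],['top'],['side']]:
        if all(k in masks for k in ks):
            x,e=fit(n,{k:masks[k] for k in ks},[w[0],w[1],[np.pi,np.pi+1,np.pi-1] if n not in('jar','baking_mould') else [0]])
            print('   ',ks,x[:2].round(4),np.degrees(x[2]).round(1),round(e,3))
            out.setdefault(n,x)
pickle.dump(out,open('poses.pkl','wb'))
E
python3 find.py
```

```text
steel_large top [361. 158.] [(0.92, 160, 362)]
steel_large side [295. 276.] [(0.88, 281, 293)]
    ['top', 'side'] [ 0.6672 -0.2517] 179.9 0.072
    ['top'] [ 0.6651 -0.2506] 179.3 0.058
    ['side'] [ 0.6679 -0.2526] 179.9 0.052
steel_medium top [392. 204.] [(0.79, 205, 391)]
steel_medium side [240. 313.] [(0.94, 308, 238)]
    ['top', 'side'] [ 0.5139 -0.3411] 164.0 0.092
    ['top'] [ 0.5126 -0.3396] 164.5 0.072
    ['side'] [ 0.5149 -0.3427] 163.5 0.073
steel_small top [203. 162.] [(0.59, 165, 201)]
steel_small side [277. 139.] [(0.55, 136, 276)]
    ['top', 'side'] [0.6586 0.2538] 180.8 0.196
    ['top'] [0.6584 0.2552] 178.2 0.286
    ['side'] [0.6597 0.2509] 177.8 0.108
yellow_large top [335. 205.] [(0.78, 209, 338)]
yellow_large side [237. 250.] [(0.85, 255, 234)]
    ['top', 'side'] [ 0.5138 -0.1655] 205.3 0.124
    ['top'] [ 0.5135 -0.1642] 204.6 0.087
    ['side'] [ 0.5159 -0.167 ] 205.2 0.13
yellow_small top [175. 213.] [(0.79, 216, 174), (0.64, 198, 135)]
yellow_small side [227. 121.] [(0.6, 98, 242), (0.57, 123, 225)]
    ['top', 'side'] [0.4971 0.3478] 205.8 0.136
    
[... 248 characters left out ...]
6.1 0.038
    ['side'] [0.5087 0.1723] 177.6 0.089
blue_board top [306. 160.] [(0.67, 165, 308)]
blue_board side [287. 221.] [(0.95, 227, 281)]
    ['top', 'side'] [ 0.6644 -0.078 ] 195.0 0.056
    ['top'] [ 0.663 -0.077] 194.9 0.037
    ['side'] [ 0.6662 -0.0789] 195.3 0.039
jar top [253. 157.] [(0.69, 158, 251)]
jar side [285. 176.] [(0.87, 174, 286)]
    ['top', 'side'] [0.6685 0.0916] 8.2 0.207
    ['top'] [0.6655 0.0907] 7.4 0.118
    ['side'] [0.6712 0.0885] 10.9 0.217
baking_mould top [283. 208.] [(0.64, 209, 282)]
baking_mould side [233. 201.] [(0.66, 205, 236)]
    ['top', 'side'] [0.5111 0.0024] 3.4 0.127
    ['top'] [0.5087 0.0036] 12.8 0.067
    ['side'] [0.5128 0.0011] 1.0 0.093
```

```bash
cat > go.py <<'E'
# usage: go.py x y z yaw -> remaining shift (units of 25mm) and turn (units of 5deg)
import sys,numpy as np
from workcell import bot
x,y,z,a=map(float,sys.argv[1:5]);o=bot.get_obs()
print('t',round(o['time'],2),'pos',o['ee_pos'].round(4),'rot',o['tcp_rot'].round(1),'q',o['q'].round(0),'F',o['wrist_force'].round(1),'open',round(o['opening'],4))
print('shift',((np.array([x,y,z])-o['ee_pos'])/.025).round(2),'turn',round(((a-o['tcp_rot'][2]+180)%360-180)/5,2))
E
python3 - <<'E'
from h import *
import pickle
P=pickle.load(open('poses.pkl','rb'))
p,_=bot.camera('top');im=np.ascontiguousarray(p[...,::-1])
a=cv2.resize(im[130:260,100:420],None,fx=2.5,fy=2.5,interpolation=cv2.INTER_CUBIC)
b=cv2.convertScaleAbs(a,alpha=1.6)
big=cv2.resize(im,None,fx=2.5,fy=2.5)*0
ed=np.zeros(im.shape[:2],np.uint8)
for n in P:
    s=cv2.resize((sil(n,P[n],bot.camera_model('top'))[130:260,100:420]*255).astype(np.uint8),None,fx=2.5,fy=2.5)
    cs,_=cv2.findContours((s>127).astype(np.uint8),cv2.RETR_EXTERNAL,cv2.CHAIN_APPROX_NONE);cv2.drawContours(b,cs,-1,(0,255,0),1)
cv2.imwrite('pics/crop1.png',b)
E
```

```text
(no output)
```

View pics/crop1.png

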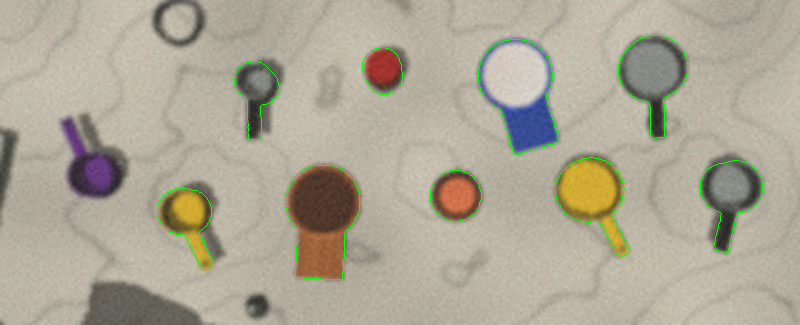

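```bash
python3 -m jog '[[0.6,4.4,-7.75,-0.8,0,0,0.9],[0.6,4.4,-7.75,-0.8,0,0,0.9],[0.6,4.4,-7.75,-0.8,0,0,0.9],[0.6,4.4,-7.75,-0.8,0,0,0.9],[0.6,4.4,-7.75,-0.8,0,0,0.9]]' 60; python3 go.py 0.607 -0.252 0.15 90
```

```text
time: 1.65
ee_pos: [0.2797, 0.3269, 0.2113]
tcp_rot: [-90.0, 0.0, 76.5]
wrist_force: [-0.5, 0.5, 0.2]
opening: 0.0339
t 1.65 pos [0.2797 0.3269 0.2113] rot [-90.    0.   76.5] q [ 49. -12.  -8.  94.  -0.  63.] F [-0.5  0.5  0.2] open 0.0339
shift [ 13.09 -23.16  -2.45] turn 2.69
```

The crop shows all fitted outlines lying on their objects. The yellow cup at (187,212) is yellow_small; the purple one at (95,173) is the look-alike and stays. Next I drive to the large steel cup's handle.

```bash
python3 -m jog '[[0.6,4.4,-7.75,-0.8,0,0,0.9],[0.6,4.4,-7.75,-0.8,0,0,0.9],[0.6,4.4,-7.75,-0.8,0,0,0.9],[0.6,4.4,-7.75,-0.8,0,0,0.9],[0.6,4.4,-7.75,-0.8,0,0,0.9]]' >/dev/null
python3 -m jog '[[0.6,4.4,-7.75,-0.8,0,0,0.9],[0.6,4.4,-7.75,-0.8,0,0,0.9],[0.6,4.4,-7.75,-0.8,0,0,0.9],[0.6,4.4,-7.75,-0.8,0,0,0.9],[0.6,4.4,-7.75,-0.8,0,0,0.9]]' >/dev/null
python3 -m jog '[[0.6,4.3,-7.65,-0.85,0,0,0.9],[0.6,4.3,-7.65,-0.85,0,0,0.9],[0.6,4.3,-7.65,-0.85,0,0,0.9],[0.6,4.3,-7.65,-0.85,0,0,0.9],[0.6,4.3,-7.65,-0.85,0,0,0.9]]' >/dev/null
python3 go.py 0.607 -0.252 0.024 90
```

```text
t 3.15 pos [ 0.607  -0.2526  0.1482] rot [-89.9   0.   90. ] q [-23.  19.  18.  88.  -0. -23.] F [-0.4  0.8 -0.1] open 0.0339
shift [-0.    0.02 -4.97] turn -0.0
```

```bash
python3 -m jog '[[0.6,0,0,-1.5,0,0,0],[0.6,0,0,-3,0,0,0],[0.6,0,0,-4.2,0,0,0],[0.6,0,0,-4.95,0,0,0],[0.6,0,0,-4.95,0,0,0]]'
python3 -m jog '[[1,0,0,0,0,0,0],[1,0,0,0,0,0,0],[1,0,0,0,0,0,0],[1,0,0,0,0,0,0],[1,0,0,0,0,0,0]]' 80
python3 -m jog '[[1,0,0,0.5,0,0,0],[1,0,0,1,0,0,0],[1,0,0,2,0,0,0],[1,0,0,2,0,0,0],[1,0,0,2,0,0,0]]'
cat > check.py <<'E'
import sys;from h import *
n=sys.argv[1];p0=[float(sys.argv[2]),float(sys.argv[3]),[np.radians(float(sys.argv[4]))]];z=float(sys.argv[5]);M={}
for k in('top','side'):
    bot.camera(k);mk=bot.camera_model(k);K=np.array([[mk['fx'],0,mk['cx']],[0,mk['fy'],mk['cy']],[0,0,1]])
    u=cv2.projectPoints(np.array([[p0[0],p0[1],z+.02]]),mk['rvec'],mk['tvec'],K,None)[0].ravel()
    g=[r for r in bot.regions_of(k,n) if np.hypot(r['point'][1]-u[0],r['point'][0]-u[1])<25]
    if g:M[k]=g[0]['pixels'].astype(float);x,e=fit(n,{k:M[k]},p0,z);print(k,x[:2].round(4),np.degrees(x[2]).round(1),round(e,3))
if len(M)>1:x,e=fit(n,M,p0,z);print('both',x[:2].round(4),np.degrees(x[2]).round(1),round(e,3))
E
python3 check.py steel_large 0.667 -0.252 180 0.05
python3 - <<'E'
from h import *
p,_=bot.camera('side');cv2.imwrite('pics/s1.png',cv2.resize(p[180:350,200:360,::-1],None,fx=3.5,fy=3.5,interpolation=cv2.INTER_CUBIC))
E
```

```text
time: 3.65
ee_pos: [0.6044, -0.2483, 0.0228]
tcp_rot: [-89.7, -0.1, 90.1]
wrist_force: [-0.5, -0.1, -0.7]
opening: 0.0342
time: 4.15
ee_pos: [0.6067, -0.2493, 0.0276]
tcp_rot: [-90.1, 0.0, 90.1]
wrist_force: [-0.8, 0.1, 5.0]
opening: 0.0136
time: 4.65
ee_pos: [0.6067, -0.2492, 0.0773]
tcp_rot: [-90.1, 0.0, 90.1]
wrist_force: [0.0, 0.1, -1.2]
opening: 0.0132
side [ 0.6658 -0.2509] 180.3 0.164
```

View pics/s1.png

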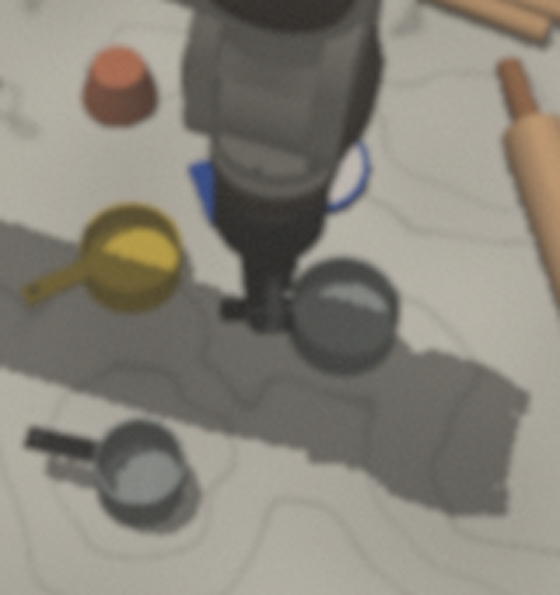

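The large cup is gripped by its handle and hangs level, clear of yellow_large (130,255) and the medium cup (143,472). Carrying it to the wooden board.

```bash
python3 -m jog '[[1,-0.3,0.8,1,0,0,0],[1,-0.8,2,2,0,0,-0.2],[1,-1.2,3.2,2.2,0,0,-0.4],[1,-1.7,4.5,2.2,0,0,-0.6],[1,-2.2,5.8,2.2,0,0,-0.68]]' >/dev/null
python3 -m jog '[[1,-0.5,1.3,0,0,0,0],[1,-1,2.7,0,0,0,0],[1,-1.5,4,0,0,0,0],[1,-2,5.4,0,0,0,0],[1,-2.5,6.7,0,0,0,0]]' >/dev/null
python3 -m jog '[[1,-0.5,1.3,0,0,0,0],[1,-1,2.7,0,0,0,0],[1,-1.5,4,0,0,0,0],[1,-1.7,4.5,0,0,0,0],[1,-1.7,4.5,0,0,0,0]]' 
python3 go.py .4467 .1773 .0375 86.6
python3 check.py steel_large .5066 .1737 176 .10
```

```text
time: 6.4
ee_pos: [0.4456, 0.1771, 0.131]
tcp_rot: [-90.0, 0.0, 86.9]
wrist_force: [0.5, -0.6, -0.6]
opening: 0.0135
t 6.4 pos [0.4456 0.1771 0.131 ] rot [-90.    0.   86.9] q [ 22.  -5. -11.  84.   0.  25.] F [ 0.5 -0.6 -0.6] open 0.0135
shift [ 0.05  0.01 -3.74] turn -0.06
top [0.5063 0.1715] 212.1 0.705
side [0.507  0.1706] 176.1 0.128
both [0.5066 0.1712] 175.7 0.37
```

```bash
python3 -m jog '[[1,0.06,0.04,-1,0,0,0],[1,0.06,0.04,-2,0,0,0],[1,0.06,0.04,-3,0,0,0],[1,0.06,0.04,-3.5,0,0,0],[1,0.06,0.04,-3.7,0,0,0]]'
python3 -m jog '[[1,0,0,-0.05,0,0,0],[1,0,0,-0.05,0,0,0]]'
```

```text
time: 7.1
ee_pos: [0.4474, 0.1761, 0.0376]
tcp_rot: [-89.9, 0.0, 86.7]
wrist_force: [-0.0, -0.0, -1.1]
opening: 0.0129
time: 7.3
ee_pos: [0.4483, 0.177, 0.0384]
tcp_rot: [-90.1, -0.0, 86.7]
wrist_force: [1.3, -0.4, -1.4]
opening: 0.0133
```

```bash
python3 -m jog '[[1,0,0,-0.06,0,0,0],[1,0,0,-0.1,0,0,0],[1,0,0,-0.1,0,0,0]]'
python3 -m jog '[[0.7,0,0,0,0,0,0],[0.6,0,0,0,0,0,0],[0.6,0,0,0,0,0,0],[0.6,0,0,0,0,0,0]]'
python3 -m jog '[[0.6,0,0,1.5,0,0,0],[0.6,0,0,3,0,0,0],[0.6,0,0,5,0,0,0],[0.6,-1,-1,5,0,0,0],[0.6,-1,-1,5,0,0,0]]'
python3 check.py steel_large .5066 .1737 176 .008
```

```text
time: 7.6
ee_pos: [0.4481, 0.1772, 0.0356]
tcp_rot: [-90.1, -0.0, 86.7]
wrist_force: [-0.7, 0.4, 1.7]
opening: 0.0129
time: 8.0
ee_pos: [0.4477, 0.177, 0.035]
tcp_rot: [-90.0, -0.0, 86.7]
wrist_force: [0.6, 0.4, -0.2]
opening: 0.0344
time: 8.5
ee_pos: [0.422, 0.1509, 0.162]
tcp_rot: [-90.1, -0.0, 86.7]
wrist_force: [-0.2, 0.6, -0.4]
opening: 0.0345
top [0.5059 0.1741] 177.9 0.481
side [0.5075 0.1708] 174.8 0.072
both [0.5074 0.1725] 175.8 0.25
```

Large cup is down on the mark, about 2 mm off by the side camera. Next is the medium cup.

```bash
python3 -m jog '[[0.6,0.75,-9.5,0,0,0,-1.3],[0.6,0.75,-9.5,0,0,0,-1.3],[0.6,0.75,-9.5,0,0,0,-1.3],[0.6,0.75,-9.5,0,0,0,-1.3],[0.6,0.75,-9.5,0,0,0,-1.3]]' >/dev/null
python3 -m jog '[[0.6,0.75,-9.5,-2,0,0,-1.3],[0.6,0.75,-9.5,-2,0,0,-1.3],[0.6,0.75,-9.5,-2,0,0,-1.3],[0.6,0.75,-9.5,-2,0,0,-1.3],[0.6,0.75,-9.5,-2,0,0,-1.3]]' >/dev/null
python3 -m jog '[[0.6,0,0,0,0,0,0]]'
python3 go.py .4591 -.3254 .035 74
```

```text
time: 9.8
ee_pos: [0.4595, -0.3266, 0.1065]
tcp_rot: [-89.8, -0.0, 73.5]
wrist_force: [-0.3, 1.3, -0.2]
opening: 0.0343
t 9.8 pos [ 0.4595 -0.3266  0.1065] rot [-89.8  -0.   73.5] q [-35.   6.  -2.  82.  -0. -19.] F [-0.3  1.3 -0.2] open 0.0343
shift [-0.02  0.05 -2.86] turn 0.1
```

```bash
python3 -m jog '[[0.6,0,0.05,-1,0,0,0.1],[0.6,0,0.05,-2,0,0,0.1],[0.6,0,0.05,-2.6,0,0,0.1],[0.6,0,0.05,-2.85,0,0,0.1],[0.6,0,0.05,-2.85,0,0,0.1]]'
python3 -m jog '[[0.6,0,0,0,0,0,0],[0.6,0,0,0,0,0,0]]'
python3 -m jog '[[1,0,0,0,0,0,0],[1,0,0,0,0,0,0],[1,0,0,0,0,0,0],[1,0,0,0,0,0,0],[1,0,0,0,0,0,0]]' 80
python3 -m jog '[[1,0,0,0.5,0,0,0],[1,0,0,1,0,0,0],[1,0,0,2,0,0,0],[1,0,0,2,0,0,0],[1,0,0,2,0,0,0]]'
python3 check.py steel_medium 0.514 -0.341 164 0.05
```

```text
time: 10.3
ee_pos: [0.4601, -0.3212, 0.0381]
tcp_rot: [-89.9, -0.0, 74.3]
wrist_force: [-0.0, -0.5, 0.1]
opening: 0.0347
time: 10.5
ee_pos: [0.4609, -0.3221, 0.0401]
tcp_rot: [-90.1, 0.0, 74.2]
wrist_force: [-0.2, -0.6, 0.6]
opening: 0.0339
time: 11.0
ee_pos: [0.4606, -0.322, 0.0397]
tcp_rot: [-90.1, 0.0, 74.2]
wrist_force: [-1.2, 1.5, 5.6]
opening: 0.013
time: 11.5
ee_pos: [0.4607, -0.3221, 0.0898]
tcp_rot: [-90.1, 0.0, 74.2]
wrist_force: [0.4, -1.1, -1.4]
opening: 0.013
top [ 0.5135 -0.3375] 160.2 0.271
```

```bash
python3 - <<'E'
from h import *
p,_=bot.camera('side');cv2.imwrite('pics/s2.png',cv2.resize(p[220:350,160:320,::-1],None,fx=3.5,fy=3.5,interpolation=cv2.INTER_CUBIC))
for n in('steel_medium','steel_large'):print([(n,round(r['conf'],2),r['point']) for r in bot.regions_of('side',n)])
E
```

```text
[('steel_medium', 0.75, [304.2, 235.9]), ('steel_medium', 0.16, [198.6, 238.8])]
[('steel_large', 0.67, [155.5, 238.3])]
```

View pics/s2.png

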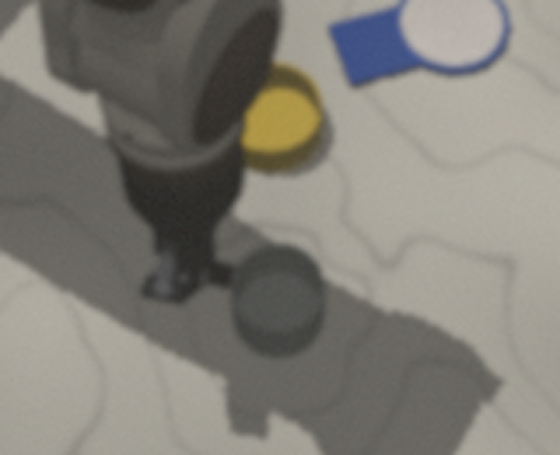

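```bash
python3 check.py steel_medium 0.514 -0.339 163 0.05; python3 go.py 0 0 0 0
```

```text
top [ 0.5136 -0.3365] 163.6 0.362
side [ 0.5155 -0.3401] 163.6 0.226
both [ 0.5147 -0.3394] 160.8 0.302
t 12.05 pos [ 0.4601 -0.3217  0.0886] rot [-90.   -0.   74.2] q [-35.   6.  -4.  79.   0. -19.] F [ 0.5  0.  -1. ] open 0.0128
shift [-18.41  12.87  -3.54] turn -14.85
```

```bash
python3 -m jog '[[1,0,0.8,0.8,0,0,0],[1,-0.1,2.1,1.5,0,0,0.4],[1,-0.1,3.5,1.5,0,0,0.8],[1,-0.1,5,1.5,0,0,1.2],[1,-0.1,6.6,1.5,0,0,1.6]]' >/dev/null
python3 -m jog '[[1,0,1.5,0,0,0,0.3],[1,0,3,0,0,0,0.6],[1,-0.1,4.5,0,0,0,0.9],[1,-0.1,6,0,0,0,0.9],[1,-0.1,7.5,0,0,0,0.9]]' >/dev/null
python3 -m jog '[[1,0,1.5,0,0,0,0],[1,0,3,0,0,0,0],[1,-0.1,4.4,0,0,0,0],[1,-0.1,5.4,0,0,0,0],[1,-0.1,5.8,0,0,0,0]]' >/dev/null
python3 -m jog '[[1,0,0,0,0,0,0],[1,0,0,0,0,0,0],[1,0,0,0,0,0,0]]'
python3 go.py .4511 .1761 .0507 86.7
python3 check.py steel_medium .507 .173 177 .09
```

```text
time: 13.85
ee_pos: [0.4528, 0.1747, 0.1263]
tcp_rot: [-90.0, 0.0, 86.7]
wrist_force: [0.2, 0.6, -1.1]
opening: 0.0129
t 13.85 pos [0.4528 0.1747 0.1263] rot [-90.    0.   86.7] q [ 21.  -5. -11.  83.  -0.  24.] F [ 0.2  0.6 -1.1] open 0.0129
shift [-0.07  0.06 -3.02] turn 0.01
top [0.5082 0.1658] 195.3 0.746
side [0.51   0.1628] 174.3 0.166
both [0.5099 0.163 ] 177.7 0.394
```

```bash
cat > cloud.py <<'E'
import sys;from h import *
n=sys.argv[1];k=sys.argv[2]
p,d=bot.camera(k);r=bot.regions_of(k,n)[0];m=bot.camera_model(k);print(r['conf'],r['point'])
msk=cv2.erode(r['pixels'].astype(np.uint8),np.ones((1,1)))>0
v,u=np.nonzero(msk&(d>0));z=d[v,u];c=np.c_[(u-m['cx'])/m['fx']*z,(v-m['cy'])/m['fy']*z,z]
w=(c-m['tvec'])@cv2.Rodrigues(m['rvec'])[0]
print('n',len(w),'min',w.min(0).round(3),'max',w.max(0).round(3))
for lo in np.arange(w[:,0].min(),w[:,0].max(),.01):
    s=w[(w[:,0]>=lo)&(w[:,0]<lo+.01)]
    if len(s)>3:print('x',round(lo,3),'y 2/98%',np.percentile(s[:,1],[2,98]).round(3),'z 2/50/98%',np.percentile(s[:,2],[2,50,98]).round(3))
g=r['pixels'];y0,x0=map(int,r['point']);cv2.imwrite(f'pics/c_{n}_{k}.png',cv2.resize(p[max(0,y0-45):y0+45,max(0,x0-60):x0+60,::-1],None,fx=5,fy=5,interpolation=cv2.INTER_CUBIC))
E
python3 cloud.py steel_medium side
```

```text
0.64 [138.7, 229.2]
n 514 min [ 0.43   0.135 -0.001] max [0.541 0.285 0.133]
x 0.43 y 2/98% [0.166 0.184] z 2/50/98% [0.122 0.127 0.133]
x 0.46 y 2/98% [0.163 0.178] z 2/50/98% [0.126 0.129 0.131]
x 0.47 y 2/98% [0.159 0.243] z 2/50/98% [0.036 0.126 0.131]
x 0.48 y 2/98% [0.145 0.193] z 2/50/98% [0.087 0.114 0.13 ]
x 0.49 y 2/98% [0.139 0.198] z 2/50/98% [0.085 0.107 0.132]
x 0.5 y 2/98% [0.136 0.202] z 2/50/98% [0.084 0.104 0.13 ]
x 0.51 y 2/98% [0.136 0.201] z 2/50/98% [0.083 0.101 0.13 ]
x 0.52 y 2/98% [0.138 0.2  ] z 2/50/98% [0.085 0.11  0.129]
x 0.53 y 2/98% [0.144 0.192] z 2/50/98% [0.085 0.109 0.131]
x 0.54 y 2/98% [0.159 0.175] z 2/50/98% [0.1   0.121 0.13 ]
```

View pics/c_steel_medium_side.png

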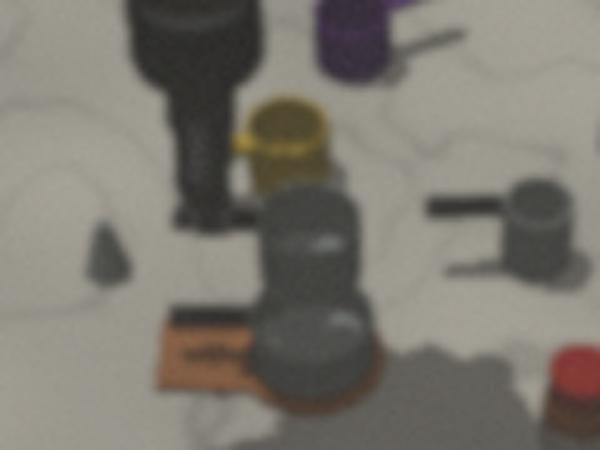

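The cup hangs level above the large one; rim at z 0.130, centre about (0.509, 0.169). I get the large cup from the same camera's depth for a relative fix.

```bash
python3 cloud.py steel_large side | cut -c1-100; python3 check.py steel_medium .509 .169 177 .0845 | grep side; python3 check.py steel_large .507 .172 177 .008|grep side
```

```text
side [0.5073 0.1689] 173.0 0.277Traceback (most recent call last):
  File "cloud.py", line 3, in <module>
    p,d=bot.camera(k);r=bot.regions_of(k,n)[0];m=bot.camera_model(k);print(r['conf'],r['point'])
                        ~~~~~~~~~~~~~~~~~~~^^^
IndexError: list index out of range
```

```bash
python3 -m jog '[[1,-0.04,0.06,-0.6,0,0,0],[1,-0.04,0.06,-1.2,0,0,0],[1,-0.04,0.06,-1.7,0,0,0],[1,-0.04,0.06,-2.2,0,0,0],[1,-0.04,0.06,-2.6,0,0,0]]'
python3 -m jog '[[1,0,0,-0.15,0,0,0],[1,0,0,-0.25,0,0,0],[1,0,0,-0.25,0,0,0]]'
python3 -m jog '[[1,0,0,-0.06,0,0,0],[1,0,0,-0.06,0,0,0]]'
```

```text
time: 15.15
ee_pos: [0.4512, 0.177, 0.0596]
tcp_rot: [-89.9, 0.0, 86.7]
wrist_force: [-0.3, -0.3, -0.3]
opening: 0.0131
time: 15.45
ee_pos: [0.4518, 0.1773, 0.0551]
tcp_rot: [-90.0, -0.0, 86.7]
wrist_force: [-0.3, 0.7, -1.4]
opening: 0.0128
time: 15.65
ee_pos: [0.4519, 0.1773, 0.0538]
tcp_rot: [-90.0, -0.0, 86.7]
wrist_force: [-0.6, 0.0, -1.3]
opening: 0.0131
```

```bash
python3 -m jog '[[1,0,0,-0.05,0,0,0],[1,0,0,-0.08,0,0,0],[1,0,0,-0.08,0,0,0]]'
python3 -m jog '[[1,0,0,-0.05,0,0,0],[1,0,0,-0.05,0,0,0]]'
```

```text
time: 15.95
ee_pos: [0.4517, 0.1772, 0.0515]
tcp_rot: [-90.0, 0.0, 86.7]
wrist_force: [0.2, 0.7, -0.1]
opening: 0.0131
time: 16.15
ee_pos: [0.4517, 0.1773, 0.0509]
tcp_rot: [-90.0, -0.0, 86.7]
wrist_force: [-3.7, -0.6, 6.1]
opening: 0.013
```

```bash
python3 -m jog '[[0.75,0,0,0,0,0,0],[0.6,0,0,0,0,0,0],[0.6,0,0,0,0,0,0],[0.6,0,0,0,0,0,0]]'
python3 -m jog '[[0.6,0,0,1.5,0,0,0],[0.6,0,0,3,0,0,0],[0.6,-1,-1,4.5,0,0,0],[0.6,-2,-3,4.5,0,0,0],[0.6,-2,-3,4.5,0,0,0]]'
python3 cloud.py steel_medium side;python3 check.py steel_medium .5075 .172 177 .011
```

```text
time: 16.55
ee_pos: [0.4517, 0.1772, 0.0502]
tcp_rot: [-90.0, 0.0, 86.7]
wrist_force: [-0.8, 0.2, -1.0]
opening: 0.0344
time: 17.05
ee_pos: [0.4005, 0.1, 0.1644]
tcp_rot: [-90.1, 0.0, 86.7]
wrist_force: [1.1, 0.2, -0.0]
opening: 0.0342
0.86 [153.0, 229.7]
n 391 min [ 0.43   0.136 -0.004] max [0.54  0.258 0.059]
x 0.43 y 2/98% [0.169 0.186] z 2/50/98% [0.048 0.054 0.058]
x 0.44 y 2/98% [0.167 0.186] z 2/50/98% [0.05  0.053 0.056]
x 0.45 y 2/98% [0.167 0.185] z 2/50/98% [0.047 0.053 0.056]
x 0.46 y 2/98% [0.167 0.223] z 2/50/98% [0.01  0.054 0.055]
x 0.47 y 2/98% [0.161 0.191] z 2/50/98% [0.04  0.054 0.058]
x 0.48 y 2/98% [0.146 0.196] z 2/50/98% [0.014 0.043 0.056]
x 0.49 y 2/98% [0.142 0.2  ] z 2/50/98% [0.008 0.038 0.054]
x 0.5 y 2/98% [0.139 0.205] z 2/50/98% [0.01  0.035 0.053]
x 0.51 y 2/98% [0.139 0.205] z 2/50/98% [0.009 0.038 0.056]
x 0.52 y 2/98% [0.142 0.202] z 2/50/98% [0.008 0.035 0.056]
x 0.53 y 2/98% [0.147 0.241] z 2/50/98% [-0.     0.044  0.056]
top [0.5067 0.1758] 177.0 0.152
side [0.5096 0.1743] 179.0 0.312
both [0.5081 0.1752] 177.7 0.249
```

View pics/c_steel_medium_side.png

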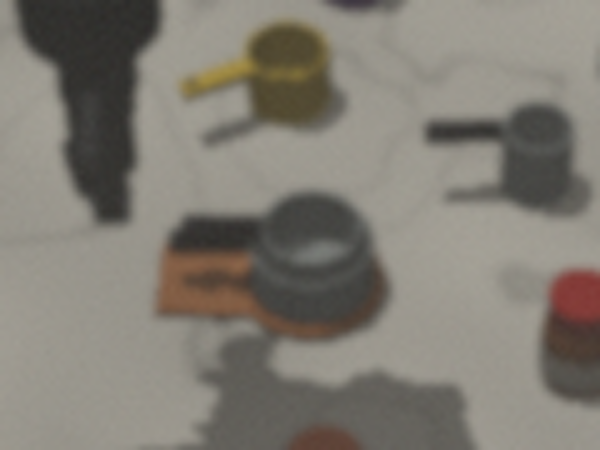

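Medium is seated: rim at z≈0.055 all round, handle over the tail (200,230). Next is the small steel cup at (540,150) in this crop.

```bash
python3 check.py steel_small .659 .2525 179 0; python3 cloud.py steel_small side; python3 go.py .607 .2525 .12 89
```

```text
top [0.657 0.255] 178.5 0.086
side [0.6595 0.2504] 177.1 0.126
both [0.6582 0.2536] 177.3 0.146
t 17.65 pos [0.4018 0.1025 0.1625] rot [-90.    0.   86.8] q [ 14. -14. -16.  89.   0.  18.] F [ 0.4 -0.3  0.5] open 0.034
shift [ 8.21  6.   -1.7 ] turn 0.45Traceback (most recent call last):
  File "cloud.py", line 3, in <module>
    p,d=bot.camera(k);r=bot.regions_of(k,n)[0];m=bot.camera_model(k);print(r['conf'],r['point'])
                        ~~~~~~~~~~~~~~~~~~~^^^
IndexError: list index out of range
```

```bash
python3 -m jog '[[0.6,1.6,1.2,0,0,0,0.25],[0.6,3.3,2.4,0,0,0,0.25],[0.6,4.9,3.6,0,0,0,0.25],[0.6,6.5,4.9,-0.8,0,0,0.25],[0.6,8.2,6.1,-1.7,0,0,0.25]]' >/dev/null
python3 -m jog '[[0.6,0,0,0,0,0,0],[0.6,0,0,0,0,0,0],[0.6,0,0,0,0,0,0]]'
python3 go.py .6065 .2548 .047 88
```

```text
time: 18.45
ee_pos: [0.5961, 0.247, 0.1268]
tcp_rot: [-90.1, -0.0, 88.0]
wrist_force: [0.4, -0.1, 1.1]
opening: 0.0342
t 18.45 pos [0.5961 0.247  0.1268] rot [-90.1  -0.   88. ] q [23. 17. 13. 85. -0. 25.] F [ 0.4 -0.1  1.1] open 0.0342
shift [ 0.42  0.31 -3.19] turn 0.0
```

```bash
python3 -m jog '[[0.6,0.42,0.31,-0.8,0,0,0],[0.6,0.42,0.31,-1.6,0,0,0],[0.6,0.42,0.31,-2.3,0,0,0],[0.6,0.42,0.31,-2.8,0,0,0],[0.6,0.42,0.31,-2.8,0,0,0]]'>/dev/null
python3 -m jog '[[0.6,0,0,0,0,0,0],[0.6,0,0,0,0,0,0]]'
python3 go.py .6065 .2548 .047 88
```

```text
time: 19.15
ee_pos: [0.6074, 0.2552, 0.0576]
tcp_rot: [-90.1, -0.1, 88.0]
wrist_force: [0.1, -0.3, -0.2]
opening: 0.0339
t 19.15 pos [0.6074 0.2552 0.0576] rot [-90.1  -0.1  88. ] q [23. 20.  8. 78. -0. 25.] F [ 0.1 -0.3 -0.2] open 0.0339
shift [-0.04 -0.01 -0.42] turn 0.0
```

```bash
python3 -m jog '[[0.6,0,0,-0.25,0,0,0],[0.6,0,0,-0.42,0,0,0],[0.6,0,0,-0.42,0,0,0]]'
python3 -m jog '[[1,0,0,0,0,0,0],[1,0,0,0,0,0,0],[1,0,0,0,0,0,0],[1,0,0,0,0,0,0],[1,0,0,0,0,0,0]]' 80
python3 -m jog '[[1,0,0,0.5,0,0,0],[1,0,0,1,0,0,0],[1,0,0,2,0,0,0],[1,0,0,3,0,0,0],[1,0,0,3,0,0,0]]'
python3 check.py steel_small .659 .253 178 0.075
```

```text
time: 19.45
ee_pos: [0.6065, 0.2549, 0.0442]
tcp_rot: [-89.9, 0.0, 88.0]
wrist_force: [0.4, -0.0, -0.5]
opening: 0.0342
time: 19.95
ee_pos: [0.6069, 0.2552, 0.0453]
tcp_rot: [-90.0, -0.0, 88.0]
wrist_force: [-1.6, 0.2, 0.6]
opening: 0.0135
time: 20.45
ee_pos: [0.6086, 0.2558, 0.1257]
tcp_rot: [-90.4, -0.2, 88.0]
wrist_force: [-0.1, 0.4, -1.5]
opening: 0.0133
top [0.6623 0.2506] 226.8 1.243
side [0.6603 0.2517] 182.4 0.23
both [0.66   0.2529] 182.9 0.589
```

```bash
python3 -m jog '[[1,-0.8,-0.4,0.8,0,0,0],[1,-2,-1,0.8,0,0,0],[1,-3.4,-1.8,0.8,0,0,-0.1],[1,-4.8,-2.5,0.8,0,0,-0.2],[1,-6,-3.15,0.8,0,0,-0.2]]' >/dev/null
python3 -m jog '[[1,0,0,0,0,0,0],[1,0,0,0,0,0,0],[1,0,0,0,0,0,0],[1,0,0,0,0,0,0]]'
python3 go.py .4561 .1762 .0593 87
python3 cloud.py steel_small side;python3 check.py steel_small .508 .173 177 .094
```

```text
time: 21.55
ee_pos: [0.4574, 0.1766, 0.1397]
tcp_rot: [-90.0, 0.0, 87.0]
wrist_force: [0.3, 0.5, -0.5]
opening: 0.0131
t 21.55 pos [0.4574 0.1766 0.1397] rot [-90.   0.  87.] q [21. -4. -9. 85.  0. 24.] F [ 0.3  0.5 -0.5] open 0.0131
shift [-0.05 -0.02 -3.22] turn 0.0
0.9 [136.2, 230.6]
n 357 min [0.438 0.146 0.   ] max [0.532 0.323 0.155]
x 0.438 y 2/98% [0.171 0.178] z 2/50/98% [0.145 0.148 0.15 ]
x 0.468 y 2/98% [0.167 0.178] z 2/50/98% [0.142 0.146 0.152]
x 0.478 y 2/98% [0.165 0.315] z 2/50/98% [0.007 0.145 0.154]
x 0.488 y 2/98% [0.153 0.192] z 2/50/98% [0.101 0.132 0.149]
x 0.498 y 2/98% [0.148 0.198] z 2/50/98% [0.097 0.127 0.147]
x 0.508 y 2/98% [0.147 0.197] z 2/50/98% [0.102 0.125 0.15 ]
x 0.518 y 2/98% [0.149 0.195] z 2/50/98% [0.099 0.128 0.149]
x 0.528 y 2/98% [0.155 0.188] z 2/50/98% [0.102 0.133 0.149]
top [0.5089 0.1679] 209.1 1.52
side [0.5092 0.1718] 180.6 0.198
both [0.5099 0.1723] 181.7 0.569
```

View pics/c_steel_small_side.png

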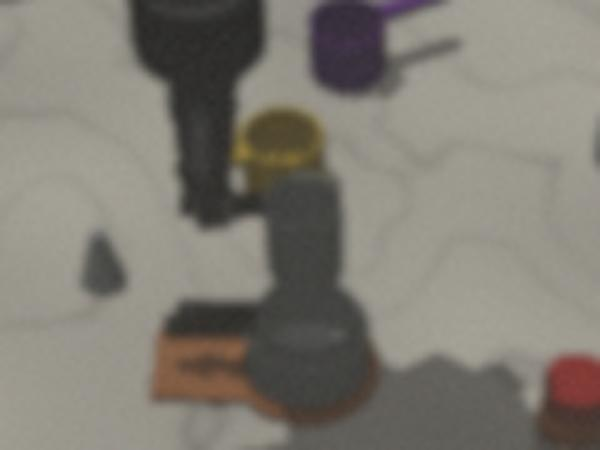

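The small cup is level, rim z≈0.149, centred over the medium one within about 1 mm. Lowering until contact.

```bash
python3 -m jog '[[1,-0.04,0,-0.7,0,0,0],[1,-0.04,0,-1.4,0,0,0],[1,-0.04,0,-2,0,0,0],[1,-0.04,0,-2.5,0,0,0],[1,-0.04,0,-2.9,0,0,0]]'>/dev/null
python3 -m jog '[[1,0,0,-0.1,0,0,0],[1,0,0,-0.2,0,0,0],[1,0,0,-0.24,0,0,0],[1,0,0,-0.24,0,0,0]]'
python3 -m jog '[[1,0,0,-0.06,0,0,0],[1,0,0,-0.06,0,0,0]]'
```

```text
time: 22.75
ee_pos: [0.4561, 0.1764, 0.0621]
tcp_rot: [-90.0, -0.0, 87.0]
wrist_force: [-0.1, 0.7, -0.3]
opening: 0.0133
time: 22.95
ee_pos: [0.456, 0.1763, 0.0603]
tcp_rot: [-90.0, -0.0, 87.0]
wrist_force: [0.3, -0.0, -0.3]
opening: 0.0136
```

```bash
python3 -m jog '[[1,0,0,-0.05,0,0,0],[1,0,0,-0.05,0,0,0]]'
python3 -m jog '[[1,0,0,-0.04,0,0,0],[1,0,0,-0.04,0,0,0]]'
```

```text
time: 23.15
ee_pos: [0.456, 0.1764, 0.0592]
tcp_rot: [-90.0, -0.0, 87.0]
wrist_force: [-0.1, 0.6, 1.9]
opening: 0.0134
time: 23.35
ee_pos: [0.4558, 0.1765, 0.059]
tcp_rot: [-90.0, -0.0, 87.0]
wrist_force: [-5.6, -1.4, 10.1]
opening: 0.0134
```

```bash
python3 -m jog '[[0.75,0,0,0,0,0,0],[0.6,0,0,0,0,0,0],[0.6,0,0,0,0,0,0],[0.6,0,0,0,0,0,0]]'
python3 -m jog '[[0.6,0,0,1.5,0,0,0],[0.6,0,0,3,0,0,0],[0.6,0,-1.5,4,0,0,1.4],[0.6,0,-3.2,4,0,0,2.8],[0.6,0,-5,4,0,0,4.2]]'>/dev/null
python3 -m jog '[[0.6,0,-1.9,0,0,0,1.46],[0.6,0.05,-3.8,0,0,0,1.46],[0.6,0.1,-5.7,-0.7,0,0,1.46],[0.6,0.1,-7.6,-1.4,0,0,1.46],[0.6,0.1,-9.7,-2,0,0,1.46]]' >/dev/null
python3 -m jog '[[0.6,0,0,0,0,0,0],[0.6,0,0,0,0,0,0],[0.6,0,0,0,0,0,0]]' >/dev/null
python3 go.py .4577 -.192 .026 115.3
python3 cloud.py steel_small side;python3 check.py steel_small .508 .173 177 .014; python3 check.py yellow_large .514 -.1655 205 0
```

```text
time: 23.75
ee_pos: [0.4558, 0.1763, 0.0578]
tcp_rot: [-90.0, 0.0, 87.0]
wrist_force: [0.3, -0.8, -0.3]
opening: 0.0342
t 25.05 pos [ 0.4586 -0.1849  0.1099] rot [-90.    0.  115.3] q [-22.  -3. -12.  82.   0. -47.] F [ 0.   0.8 -0.2] open 0.0342
shift [-0.03 -0.28 -3.36] turn -0.0
0.48 [150.9, 235.8]
n 61 min [ 0.515 -0.168 -0.003] max [0.534 0.252 0.432]
x 0.515 y 2/98% [-0.166  0.195] z 2/50/98% [0.037 0.06  0.432]
x 0.525 y 2/98% [0.157 0.216] z 2/50/98% [0.019 0.055 0.067]
top [0.505  0.1758] 177.1 0.122
side [0.5305 0.2075] 115.2 6.701
both [0.5062 0.1749] 176.6 1.154
top [ 0.5122 -0.1633] 207.2 0.197
side [ 0.5158 -0.1654] 207.1 0.105
both [ 0.5151 -0.1645] 207.1 0.167
```

View pics/c_steel_small_side.png

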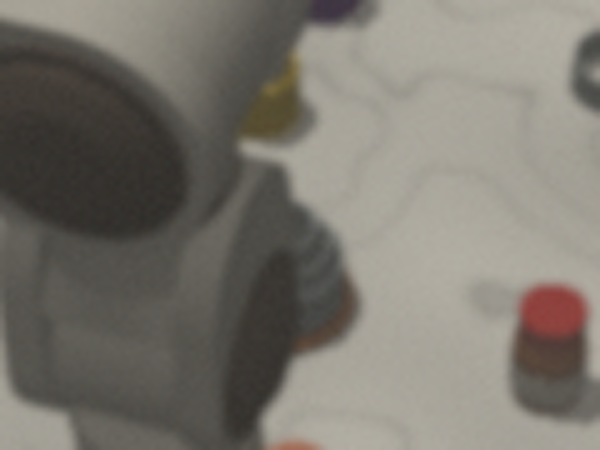

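Three stacked tiers show at (320,265), so the nest looks seated; I will check it again once the arm is clear. Now the large yellow cup.

```bash
python3 -m jog '[[0.6,0,-0.28,-0.8,0,0,0.1],[0.6,0,-0.28,-1.6,0,0,0.1],[0.6,0,-0.28,-2.4,0,0,0.1],[0.6,0,-0.28,-2.9,0,0,0.1],[0.6,0,-0.28,-2.9,0,0,0.1]]'>/dev/null
python3 -m jog '[[0.6,0,0,0,0,0,0],[0.6,0,0,0,0,0,0],[0.6,0,0,0,0,0,0]]'>/dev/null
python3 go.py .4582 -.192 .026 115.8
```

```text
t 26.35 pos [ 0.4589 -0.1928  0.0381] rot [-9.010e+01  1.000e-01  1.158e+02] q [-23.  -1. -18.  73.  -0. -49.] F [-0.1 -0.4  0.6] open 0.0341
shift [-0.03  0.03 -0.48] turn 0.0
```

```bash
python3 -m jog '[[0.6,0,0,-0.25,0,0,0],[0.6,0,0,-0.48,0,0,0],[0.6,0,0,-0.48,0,0,0]]'
python3 -m jog '[[1,0,0,0,0,0,0],[1,0,0,0,0,0,0],[1,0,0,0,0,0,0],[1,0,0,0,0,0,0],[1,0,0,0,0,0,0]]' 80
python3 -m jog '[[1,0,0,0.5,0,0,0],[1,0,0,1,0,0,0],[1,0,0,2,0,0,0],[1,0,0,3,0,0,0],[1,0,0,4,0,0,0]]'
python3 -m jog '[[1,0,0,0,0,0,0],[1,0,0,0,0,0,0]]'
python3 check.py yellow_large .514 -.1655 205 0.1
```

```text
time: 26.65
ee_pos: [0.4578, -0.1923, 0.024]
tcp_rot: [-89.9, -0.1, 115.8]
wrist_force: [-0.4, 0.5, 0.5]
opening: 0.0347
time: 27.15
ee_pos: [0.4584, -0.1926, 0.0252]
tcp_rot: [-90.0, 0.0, 115.8]
wrist_force: [-1.2, -0.8, 1.8]
opening: 0.0134
time: 27.65
ee_pos: [0.4585, -0.1926, 0.1273]
tcp_rot: [-90.0, 0.0, 115.8]
wrist_force: [0.4, -0.5, -0.4]
opening: 0.0132
time: 27.85
ee_pos: [0.4588, -0.1927, 0.1261]
tcp_rot: [-90.1, 0.1, 115.8]
wrist_force: [0.9, 0.4, -2.0]
opening: 0.0134
top [ 0.5135 -0.1648] 202.1 0.194
side [ 0.5158 -0.1654] 206.8 0.29
both [ 0.5144 -0.1644] 208.0 0.261
```

```bash
python3 -m jog '[[1,0.8,0.5,0,0,0,-0.3],[1,2,1.4,0,0,0,-0.8],[1,3.4,2.3,0,0,0,-1.3],[1,4.8,3.2,0,0,0,-1.8],[1,5.8,3.9,0,0,0,-2.16]]' >/dev/null
python3 -m jog '[[1,0,0,0,0,0,0],[1,0,0,0,0,0,0],[1,0,0,0,0,0,0],[1,0,0,0,0,0,0]]'
python3 go.py .6043 -.0941 .0332 105
python3 cloud.py yellow_large side;python3 check.py yellow_large .664 -.078 195 .1;python3 - <<'E'
from h import *
p,_=bot.camera('side');cv2.imwrite('pics/s3.png',cv2.resize(p[60:300,160:360,::-1],None,fx=2.5,fy=2.5,interpolation=cv2.INTER_CUBIC))
E
```

```text
time: 28.95
ee_pos: [0.6027, -0.0957, 0.1252]
tcp_rot: [-90.0, 0.0, 104.9]
wrist_force: [-0.1, -0.2, -0.7]
opening: 0.0135
t 28.95 pos [ 0.6027 -0.0957  0.1252] rot [-90.    0.  104.9] q [ -9.  12.   7.  84.  -0. -24.] F [-0.1 -0.2 -0.7] open 0.0135
shift [ 0.06  0.06 -3.68] turn 0.01
0.55 [203.9, 289.7]
n 754 min [ 0.579 -0.153 -0.007] max [0.728 0.004 0.23 ]
x 0.579 y 2/98% [-0.11  -0.093] z 2/50/98% [0.128 0.133 0.136]
x 0.589 y 2/98% [-0.107 -0.093] z 2/50/98% [0.13  0.134 0.138]
x 0.619 y 2/98% [-0.139 -0.084] z 2/50/98% [0.1   0.11  0.225]
x 0.629 y 2/98% [-0.151 -0.05 ] z 2/50/98% [0.091 0.119 0.213]
x 0.639 y 2/98% [-0.117 -0.045] z 2/50/98% [0.098 0.113 0.135]
x 0.649 y 2/98% [-0.119 -0.042] z 2/50/98% [0.098 0.104 0.134]
x 0.659 y 2/98% [-0.121 -0.04 ] z 2/50/98% [0.097 0.103 0.134]
x 0.669 y 2/98% [-0.12  -0.041] z 2/50/98% [0.097 0.103 0.135]
x 0.679 y 2/98% [-0.116 -0.043] z 2/50/98% [0.098 0.104 0.135]
x 0.689 y 2/98% [-0.109 -0.052] z 2/50/98% [0.098 0.11  0.133]
x 0.699 y 2/98% [-0.097 -0.064] z 2/50/98% [0.098 0.116 0.134]
x 0.719 y 2/98% [-0.025  0.003] z 2/50/98% [-0.007 -0.003 -0.001]
top [ 0.6649 -0.0584] 157.4 1.525
side [ 0.6654 -0.0802] 196.3 0.304
both [ 0.6647 -0.0779] 197.4 0.703
```

View pics/s3.png

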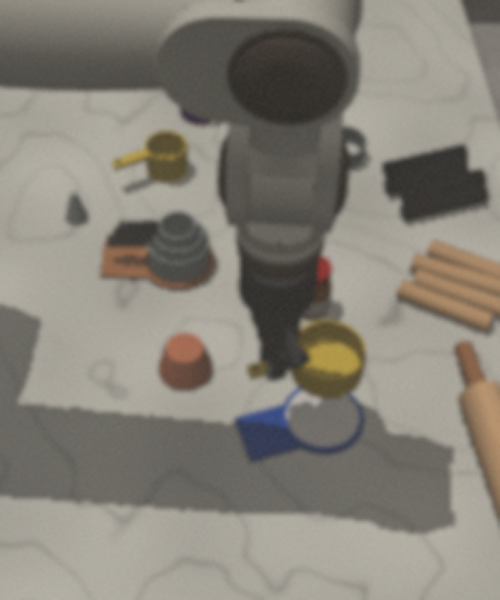

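The steel nest (178,245) is seated in three even tiers. The yellow cup (332,358) is level above the blue board, 1–2 mm off. Lowering.

```bash
python3 -m jog '[[1,0.06,0.06,-0.8,0,0,0],[1,0.06,0.06,-1.7,0,0,0],[1,0.06,0.06,-2.5,0,0,0],[1,0.06,0.06,-3,0,0,0],[1,0.06,0.06,-3.4,0,0,0]]'>/dev/null
python3 -m jog '[[1,0,0,-0.1,0,0,0],[1,0,0,-0.16,0,0,0],[1,0,0,-0.16,0,0,0],[1,0,0,-0.16,0,0,0]]'
python3 -m jog '[[1,0,0,-0.06,0,0,0],[1,0,0,-0.06,0,0,0]]'
python3 -m jog '[[1,0,0,-0.05,0,0,0],[1,0,0,-0.05,0,0,0]]'
```

```text
time: 30.2
ee_pos: [0.6054, -0.0936, 0.0369]
tcp_rot: [-90.1, 0.0, 105.0]
wrist_force: [0.3, -0.1, -0.6]
opening: 0.0133
time: 30.4
ee_pos: [0.605, -0.0936, 0.0347]
tcp_rot: [-90.0, 0.0, 105.0]
wrist_force: [0.0, 0.8, -1.2]
opening: 0.0135
time: 30.6
ee_pos: [0.605, -0.0936, 0.0333]
tcp_rot: [-90.0, 0.0, 105.0]
wrist_force: [0.2, 0.7, -0.8]
opening: 0.0136
```

```bash
python3 -m jog '[[1,0,0,-0.05,0,0,0],[1,0,0,-0.05,0,0,0]]'
python3 -m jog '[[0.75,0,0,0,0,0,0],[0.6,0,0,0,0,0,0],[0.6,0,0,0,0,0,0],[0.6,0,0,0,0,0,0]]'
python3 -m jog '[[0.6,0,0,1.5,0,0,0],[0.6,0,0,3,0,0,0],[0.6,-1,0,4.5,0,0,0],[0.6,-2.6,0,5,0,0,0],[0.6,-4.4,0,5,0,0,0]]' >/dev/null
python3 check.py yellow_large .664 -.078 195 .008;python3 check.py yellow_small .4971 .3478 205.8 0; python3 go.py 0 0 0 0
```

```text
time: 30.8
ee_pos: [0.6049, -0.0936, 0.0331]
tcp_rot: [-90.0, 0.0, 105.0]
wrist_force: [-3.4, 0.5, 7.1]
opening: 0.0138
time: 31.2
ee_pos: [0.6049, -0.0935, 0.0319]
tcp_rot: [-90.0, -0.0, 105.0]
wrist_force: [-0.2, -0.3, 0.7]
opening: 0.0344
top [ 0.6646 -0.076 ] 194.7 0.063
side [ 0.6652 -0.0789] 195.3 0.075
both [ 0.6645 -0.0778] 195.5 0.086
top [0.4944 0.3471] 204.7 0.067
t 32.1 pos [ 0.4957 -0.0936  0.1568] rot [-90.  -0. 105.] q [-11.  -2.  -5.  87.   0. -26.] F [ 0.6 -0.2  0.9] open 0.0343
shift [-19.83   3.74  -6.27] turn -21.0
```

Large yellow sits within 1 mm of the blue mark (195.5° against 195.0°). Next, the small yellow cup.

```bash
python3 -m jog '[[0.6,-0.2,1.8,0,0,0,0.5],[0.6,-0.4,3.6,0,0,0,1],[0.6,-0.6,5.4,0,0,0,1.5],[0.6,-0.8,7.2,0,0,0,2.1],[0.6,-1,9,0,0,0,2.1]]' >/dev/null
python3 -m jog '[[0.6,-0.2,1.8,0,0,0,0],[0.6,-0.4,3.6,0,0,0,0],[0.6,-0.6,5.4,-0.8,0,0,0],[0.6,-0.9,6.9,-1.6,0,0,0],[0.6,-1,7.7,-2,0,0,0]]' >/dev/null
python3 -m jog '[[0.6,0,0,0,0,0,0],[0.6,0,0,0,0,0,0],[0.6,0,0,0,0,0,0],[0.6,0,0,0,0,0,0]]' >/dev/null
python3 go.py .446 .3229 .036 115.5;python3 check.py yellow_small .4971 .3478 205.8 0
```

```text
t 33.5 pos [0.4456 0.3233 0.1078] rot [-90.1  -0.  115.4] q [36.  4. -4. 81. -0. 11.] F [ 0.5  0.4 -0.2] open 0.0343
shift [ 0.02 -0.02 -2.87] turn 0.02
top [0.4956 0.3482] 205.5 0.399
side [0.4966 0.343 ] 205.1 0.088
both [0.496  0.3458] 207.3 0.259
```

```bash
python3 -m jog '[[0.6,0,-0.02,-0.8,0,0,0],[0.6,0,-0.02,-1.6,0,0,0],[0.6,0,-0.02,-2.2,0,0,0],[0.6,0,-0.02,-2.6,0,0,0],[0.6,0,-0.02,-2.6,0,0,0]]'>/dev/null
python3 -m jog '[[0.6,0,0,0,0,0,0],[0.6,0,0,0,0,0,0],[0.6,0,0,0,0,0,0]]'>/dev/null
python3 go.py .446 .3225 .036 115.5
```

```text
t 34.5 pos [0.4453 0.3237 0.0429] rot [-90.1  -0.  115.5] q [ 36.   6. -10.  74.  -0.  11.] F [0.  0.  0.4] open 0.0339
shift [ 0.03 -0.05 -0.28] turn 0.0
```

```bash
python3 -m jog '[[0.6,0,-0.04,-0.28,0,0,0],[0.6,0,-0.04,-0.28,0,0,0],[0.6,0,-0.04,-0.28,0,0,0]]'
python3 -m jog '[[1,0,0,0,0,0,0],[1,0,0,0,0,0,0],[1,0,0,0,0,0,0],[1,0,0,0,0,0,0],[1,0,0,0,0,0,0]]' 80
python3 -m jog '[[1,0,0,0.5,0,0,0],[1,0,0,1,0,0,0],[1,0,0,2,0,0,0],[1,0,0,3,0,0,0],[1,0,0,4,0,0,0]]'
python3 -m jog '[[1,0,0,0,0,0,0],[1,0,0,0,0,0,0]]'
python3 check.py yellow_small .4965 .346 205.5 0.1; python3 cloud.py yellow_small side
```

```text
time: 34.8
ee_pos: [0.4447, 0.3223, 0.0347]
tcp_rot: [-90.0, 0.0, 115.5]
wrist_force: [-0.4, 0.1, -0.5]
opening: 0.0341
time: 35.3
ee_pos: [0.4449, 0.3224, 0.0353]
tcp_rot: [-90.0, -0.0, 115.5]
wrist_force: [-1.5, -1.1, 3.8]
opening: 0.0132
time: 35.8
ee_pos: [0.445, 0.3225, 0.1373]
tcp_rot: [-90.1, -0.0, 115.5]
wrist_force: [0.1, 0.1, -1.0]
opening: 0.0133
time: 36.0
ee_pos: [0.4453, 0.3227, 0.1361]
tcp_rot: [-90.1, -0.0, 115.5]
wrist_force: [-0.5, -0.4, -1.0]
opening: 0.0135
top [0.4973 0.348 ] 207.8 0.527
side [0.4968 0.3421] 206.2 0.28
both [0.4968 0.3469] 209.4 0.434
0.85 [99.3, 243.7]
n 240 min [ 0.529  0.428 -0.   ] max [0.614 0.495 0.047]
x 0.529 y 2/98% [0.434 0.493] z 2/50/98% [0.002 0.022 0.044]
x 0.539 y 2/98% [0.43  0.492] z 2/50/98% [0.002 0.021 0.042]
x 0.549 y 2/98% [0.43  0.492] z 2/50/98% [0.004 0.024 0.042]
x 0.559 y 2/98% [0.437 0.489] z 2/50/98% [0.003 0.024 0.042]
x 0.569 y 2/98% [0.457 0.482] z 2/50/98% [0.019 0.041 0.045]
x 0.579 y 2/98% [0.469 0.482] z 2/50/98% [0.039 0.043 0.046]
x 0.589 y 2/98% [0.472 0.49 ] z 2/50/98% [0.038 0.042 0.046]
x 0.599 y 2/98% [0.478 0.495] z 2/50/98% [0.038 0.042 0.046]
x 0.609 y 2/98% [0.48  0.491] z 2/50/98% [0.038 0.044 0.046]
```

```bash
python3 -m jog '[[1,0.1,-1,0.5,0,0,-0.4],[1,0.3,-2.3,0.8,0,0,-0.8],[1,0.5,-3.7,0.8,0,0,-1.2],[1,0.8,-5.1,0.8,0,0,-1.6],[1,1.2,-6.5,0.8,0,0,-2]]' >/dev/null
python3 -m jog '[[1,0.4,-1.4,0,0,0,0],[1,0.9,-2.8,0,0,0,0],[1,1.4,-4.1,0,0,0,0],[1,2,-5.4,0,0,0,0],[1,2.6,-6.6,0,0,0,0]]' >/dev/null
python3 -m jog '[[1,0.8,-1,0,0,0,0],[1,1.6,-2,0,0,0,0],[1,2.3,-2.9,0,0,0,0],[1,2.8,-3.5,0,0,0,0],[1,2.8,-3.5,0,0,0,0]]' >/dev/null
python3 -m jog '[[1,0,0,0,0,0,0],[1,0,0,0,0,0,0],[1,0,0,0,0,0,0],[1,0,0,0,0,0,0]]' >/dev/null
python3 go.py .610 -.0928 .0463 105.4
python3 cloud.py yellow_small side; python3 check.py yellow_small .6645 -.0778 195.4 .12
```

```text
t 38.2 pos [ 0.6097 -0.092   0.1554] rot [-90.    0.  105.5] q [ -9.  13.  11.  88.  -0. -24.] F [-0.2  0.1 -1.2] open 0.0132
shift [ 0.01 -0.03 -4.36] turn -0.03
0.93 [196.6, 296.7]
n 471 min [ 0.591 -0.152 -0.002] max [0.715 0.077 0.251]
x 0.591 y 2/98% [-0.102 -0.093] z 2/50/98% [0.161 0.164 0.166]
x 0.631 y 2/98% [-0.15  -0.071] z 2/50/98% [0.124 0.14  0.249]
x 0.641 y 2/98% [-0.101 -0.053] z 2/50/98% [0.123 0.147 0.165]
x 0.651 y 2/98% [-0.106 -0.049] z 2/50/98% [0.118 0.142 0.164]
x 0.661 y 2/98% [-0.107 -0.048] z 2/50/98% [0.118 0.14  0.164]
x 0.671 y 2/98% [-0.106 -0.05 ] z 2/50/98% [0.118 0.139 0.165]
x 0.681 y 2/98% [-0.1   -0.055] z 2/50/98% [0.12  0.145 0.165]
x 0.691 y 2/98% [-0.085 -0.069] z 2/50/98% [0.144 0.151 0.165]
top [ 0.6617 -0.0567] 149.2 1.76
side [ 0.6653 -0.0787] 194.8 0.378
both [ 0.6652 -0.0758] 197.7 0.825
```

View pics/c_yellow_small_side.png

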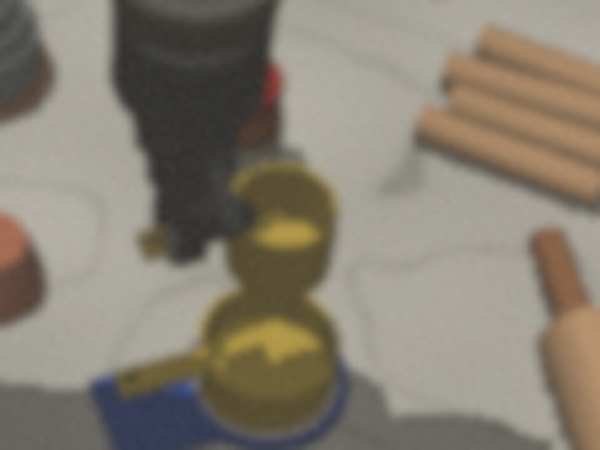

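Small yellow (283,230) is level and centred above the large yellow (side fit 0.6653, −0.0787 against 0.6652, −0.0789). Lowering.

```bash
python3 -m jog '[[1,0,0,-0.8,0,0,0],[1,0,0,-1.7,0,0,0],[1,0,0,-2.6,0,0,0],[1,0,0,-3.3,0,0,0],[1,0,0,-3.9,0,0,0]]'>/dev/null
python3 -m jog '[[1,0,0,-0.15,0,0,0],[1,0,0,-0.3,0,0,0],[1,0,0,-0.3,0,0,0],[1,0,0,-0.3,0,0,0]]'
python3 -m jog '[[1,0,0,-0.06,0,0,0],[1,0,0,-0.06,0,0,0]]'
python3 -m jog '[[1,0,0,-0.05,0,0,0],[1,0,0,-0.05,0,0,0]]'
```

```text
time: 39.4
ee_pos: [0.6103, -0.0926, 0.0509]
tcp_rot: [-90.1, 0.0, 105.5]
wrist_force: [-0.2, 0.3, -1.0]
opening: 0.0136
time: 39.6
ee_pos: [0.6101, -0.0926, 0.0489]
tcp_rot: [-90.0, 0.0, 105.5]
wrist_force: [-0.2, 0.7, -0.5]
opening: 0.0136
time: 39.8
ee_pos: [0.6098, -0.0925, 0.0472]
tcp_rot: [-90.0, -0.0, 105.5]
wrist_force: [0.1, 0.1, -0.0]
opening: 0.0135
```

```bash
python3 -m jog '[[1,0,0,-0.05,0,0,0],[1,0,0,-0.05,0,0,0]]'
python3 -m jog '[[1,0,0,-0.03,0,0,0],[1,0,0,-0.03,0,0,0]]'
```

```text
time: 40.0
ee_pos: [0.6099, -0.0926, 0.0464]
tcp_rot: [-90.0, 0.0, 105.5]
wrist_force: [-1.6, -0.0, 2.5]
opening: 0.0133
time: 40.2
ee_pos: [0.6098, -0.0927, 0.0462]
tcp_rot: [-90.0, 0.0, 105.5]
wrist_force: [-3.6, 0.2, 8.2]
opening: 0.0133
```

```bash
python3 -m jog '[[0.75,0,0,0,0,0,0],[0.6,0,0,0,0,0,0],[0.6,0,0,0,0,0,0],[0.6,0,0,0,0,0,0]]'
python3 -m jog '[[0.6,0,0,1.5,0,0,0],[0.6,0,0,3,0,0,0],[0.6,-1,0,5,0,0,0],[0.6,-2.7,-0.8,5.5,0,0,0],[0.6,-4.5,-1.6,5.5,0,0,0]]' >/dev/null
python3 -m jog '[[0.6,-1.5,-1,0,0,0,0],[0.6,-3,-2,0,0,0,0],[0.6,-3,-2,0,0,0,0],[0.6,-3,-2,0,0,0,0]]'
for a in "steel_small .508 .173 177 .014" "steel_medium .508 .173 177 .011" "yellow_large .6645 -.0778 195 .008" "yellow_small .6645 -.0778 195 .011" "jar .6685 .0916 0 0" "baking_mould .5111 .0024 0 0"; do echo $a; python3 check.py $a; done
python3 - <<'E'
from h import *
a=bot.camera('side')[0][60:300,160:360,::-1];b=bot.camera('top')[0][130:250,170:370,::-1]
a=cv2.resize(a,None,fx=2,fy=2,interpolation=cv2.INTER_CUBIC);b=cv2.resize(b,None,fx=2,fy=2,interpolation=cv2.INTER_CUBIC)
c=np.zeros((480,800,3),np.uint8);c[:,:400]=a;c[:240,400:]=b;cv2.imwrite('pics/end.png',cv2.convertScaleAbs(c,alpha=1.5))
E
```

```text
time: 40.6
ee_pos: [0.6099, -0.0925, 0.0451]
tcp_rot: [-90.0, -0.0, 105.5]
wrist_force: [0.1, -0.5, 0.1]
opening: 0.0341
time: 41.5
ee_pos: [0.4235, -0.1825, 0.1832]
tcp_rot: [-90.1, 0.0, 105.4]
wrist_force: [1.4, -0.3, 0.4]
opening: 0.0341
steel_small .508 .173 177 .014
top [0.5063 0.1759] 177.9 0.088
side [0.5083 0.1749] 185.7 0.778
both [0.5065 0.1759] 178.2 0.424
steel_medium .508 .173 177 .011
yellow_large .6645 -.0778 195 .008
top [ 0.6625 -0.0757] 195.3 2.242
side [ 0.6671 -0.0793] 196.3 1.722
both [ 0.6649 -0.0775] 195.1 1.999
yellow_small .6645 -.0778 195 .011
top [ 0.6625 -0.0761] 195.3 0.073
side [ 0.6659 -0.0757] 198.2 0.158
both [ 0.664  -0.0757] 197.7 0.151
jar .6685 .0916 0 0
top [0.6659 0.0923] 15.3 0.093
side [0.6708 0.0907] 9.6 0.157
both [0.6693 0.092 ] -1.9 0.176
baking_mould .5111 .0024 0 0
top [0.5094 0.0033] 11.4 0.066
side [5.12e-01 3.00e-04] 4.4 0.06
both [0.511  0.0017] 14.4 0.092
```

View pics/end.png

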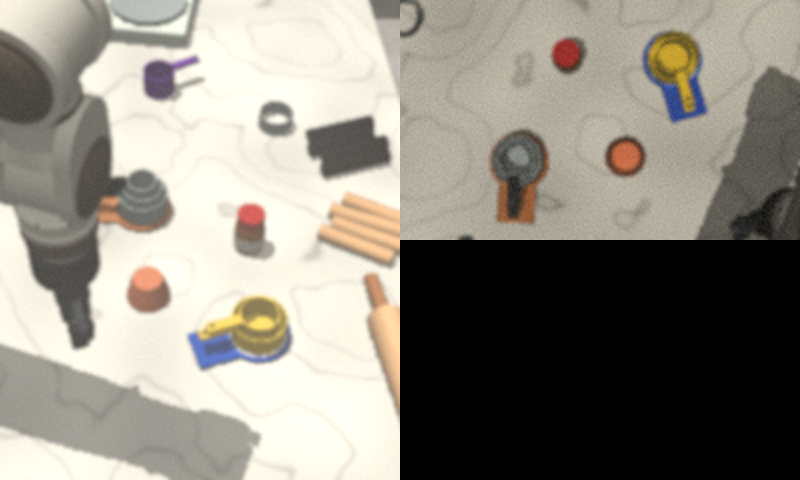

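The picture shows both nests concentric and level, steel at (142,197) and yellow at (260,325), with handles over the tails. Jar and mould have not moved, and the arm is clear. Handing in.

```bash
python3 -c "
from workcell import bot
print(bot.job_done(), bot.get_obs()['time'])"
```

```text
the job is handed in; nothing more can be done
the job is handed in; nothing more can be done
```

All five cups are nested in the order asked, and I handed the job in after the robot clock read about 42 s (limit 122 s). The interface gave no verdict. I gripped each cup by its handle, set it down upright until the wrist sensor showed contact, and let it go.

**Steel nest:**
- The large cup ended about 2 mm from the wooden board's mark by the side camera, with its handle within about 3° of the tail.
- The small cup ended about 1 mm from the medium one by the top camera. The medium cup's rim, measured after its own placement, came out at z ≈ 0.055 m where 0.057 m was expected.
- The final picture shows three even tiers.

**Yellow nest:**
- The large cup was within about 2 mm of the blue board's mark when I set it down, handle within 1° of the tail.
- The small cup ended within about 2–3 mm of it, handle within about 3°.

**Bystanders:** the jar and mould fits stayed within about 1 mm of their starting values. The purple look-alike was not touched.

**Checks that failed or disagreed:**
- Once nested, the medium steel cup was no longer found by the network.
- The last fit of the large yellow cup was unusable (error about 2.0), because its mask seems to have taken in something else.
- The last side-camera fit of the small steel cup was poor (error 0.78), because the arm partly hid the nest.
- For the nested cups I relied instead on the top-camera fits, the contact forces, depth readings and the final picture.

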